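# Rock the sorter gate and feed the lug nut covers

### The job

The rocking gate of the parts sorter is still tipped towards the left-hand bin of bare lug nuts (left and right as the robot sees them). Press down the raised right-hand tab until the gate is tipped fully over to the right, and leave it there; only then push the two lug nut covers lying in the feed channel forward off its end, so that both roll down the right-hand chute into the empty right-hand bin. Use only the outside of the fingers: do not lift the covers, and leave everything else on the shelf where it is.

Things in the scene. Friction and masses are not known exactly. Their poses are not given: they have to be found in the camera images.
- sorter: Fixed grey steel stand of the parts sorter; channel, gate, chutes and bins all move with it. Origin on the table under the gate's pivot; x runs along the feed channel away from the robot, y to the left, z up. From the gate's ends two slippery chutes, 74 mm wide inside, slope down at 0.5 rad to the left (+y) and the right (-y), each ending over a bin.
- channel_mouth (a point): Middle of the channel floor at its gate end: 31 mm before the sorter's origin in x, y = 0, z = 155 mm. Axes as the sorter's. The feed channel is straight, open-topped, along x, with side walls 10 mm high and 38 mm apart inside (44 outside). Beside the mouth stand two upright flanges 3 mm thick, |y| from 19 to 38, tops at z = 175 mm; between them it is open above.
- channel_entry (a point): Middle of the channel floor at its open end on the robot's side, 136 mm before the mouth, z = 155 mm. Nothing stands at this end: a finger can come down behind the covers. Axes as the sorter's.
- gate (a joint): Rocking gate: steel trough 180 mm long in the sorter's y, 70 wide in x, hinged at its middle about the sorter's x axis at z = 139 mm. Radians: -0.45 stop, fully left (+y end down); 0 level; +0.45 stop, fully right (-y end down). Stiff pivot (0.12 N m friction): stays where left, about 2 N on a tab moves it. Floor 10 mm below the channel's when level; far wall 34 mm high, stops parts.
- tab_right (a point): Centre of the top face of the gate's right press tab: flat steel plate 38 (x) by 40 (y) by 4 mm, sticking out from the gate towards the robot, right of the channel. Fixed to the gate and tilts with it: in gate axes 55 mm towards the robot, 75 right of and 28 above the pivot. Raised when the gate is tipped left; from stop to stop it goes about 65 mm down and 24 mm outwards (right).
- tab_left (a point): Same point on the left-hand tab (mirror image, 75 mm left of the pivot).
- cover_front: Black plastic lug nut cover, a plain round cap 34 mm in diameter and 44 mm long, about 30 g, lying on its side in the feed channel with its axis along the channel; the one nearer the gate. Origin at its middle (17 mm above the channel floor), body x along its axis; it turns with the cover when that rolls.
- cover_rear: Identical cover lying behind it in the same channel, nearer the robot; a gap of 2 to 16 mm between the two. Pushing this one pushes both. A cover leaves the channel when its rear end passes the mouth.
- bin_left: Clear plastic bin under the left chute, part of the sorter, 130 (x) by 140 (y) by 55 mm high, holding bare steel lug nuts; its flap stands open at the outer rim up to 118 mm high. Origin at the centre of its underside, on the table.
- bin_right: Identical clear bin under the right chute, empty, walls 4 mm. Origin at the centre of its underside, on the table; axes as the sorter's.
- spare_cover_a: Bystander: same kind of cover standing upright on the table, origin at its underside.
- spare_cover_b: Bystander: another cover standing upright on the table, origin at its underside.
- jar: Bystander: glass jar, 68 mm in diameter, 85 mm high, right of the channel, origin at its underside.
- tread_tool: Bystander: orange aluminium tread depth tool, about 115 by 34 by 8 mm, flat on the table beside the channel's leg, origin at its underside.
- hex_key: Bystander: chrome hex key, L-shaped, 114 by 36 by 8 mm, flat on the table beside the channel's leg, origin at its underside.
- loose_nut: Bystander: steel lug nut 25 mm across, 24 mm high, on the table beyond the sorter, origin at its underside.
Things that resemble listed ones, but are neither listed nor needed, are in the scene too. What is shaped like the cover_rear but turquoise or white is not meant. What is shaped like the cover_front but red or white is not meant.

How it is judged:
By the outcome, as a careful person would: the job done as asked, in the order asked, and still so for the second after the job is handed in, with the robot touching nothing.
It also fails if it takes over 51 s, if anything falls off the work surface, if the arm or the gripper's body presses on something with over 40 N, if the wrist force passes 120 N, or if a joint passes its speed limit or range.

### The arm

A 6-joint arm with a two-finger parallel gripper is mounted at the origin on the work surface. World frame = base frame: x ahead of the robot, y to its left, z up, the work surface at z = 0. Lengths are in m, angles in rad, forces in N, time in s.
With the tool pointing down it reaches from about 0.35 to 0.875 m from the base axis. Payload 4.2 kg.
Tool frame: the origin (TCP) lies on the mounting face of the last link; the fingertips stand 182 mm ahead of it and the grasp point (between the pads) lies 164 mm ahead of it; z points along the fingers, y is the direction in which the jaws open and shut (so a half turn about z gives the same grasp; the last joint's range is limited). The gripper opens to 87 mm and grips with 3 to 60 N. Pads are 19 mm wide; open, the fingers measure 117 mm over their backs; the gripper's body (75 mm by 190 mm) begins 51 mm behind the grasp point.
Start: joints at [-1.069, 0.385, 0.008, 0, -1.194, -0.259], TCP at [0.15, -0.607, 0.405] pointing down, gripper open.
Joint ranges: [-3.14, 3.14], [-1.21, 2.06], [-1.07, 1.41], [-3.16, 2.05], [-2.99, -0.16], [-3.1, 3.1]. Speed limits (rad/s): [2.79, 2.79, 3.14, 3.14, 3.14, 3.14].

### API

Orientations are given as [roll, pitch, yaw] about the fixed x, y, z axes, in that order (R = Rz(yaw) Ry(pitch) Rx(roll)).
In Python, from rig import bot gives the robot as it stands.
- The arm moves only by the shell command python3 -m creep 'ROWS' [FORCE]. ROWS is JSON, a list of rows, each an object with "translation": the shift along the tool's x, y, z in m, a list of three; "dr": the turn, a rotation vector about the tool's x, y, z in degrees, a list of three; "grip": the opening in per cent of the stroke, from 0 (shut) to 100 (fully open). A call has 1 to 20 rows; each row shifts and turns the pose as measured when the row begins, along the tool's axes as they then stand; what a row does not reach is not made up. A row lasts 1/8 s, in which the tool goes at most 62.5 mm and 10.7 degrees, less where a joint would pass 70% of its speed; a pose out of reach is approached as far as the arm can. A call is refused whole if a number of a shift passes 0.0625 or a number of a turn 10.7, either way. A call with a gripper value outside its range is refused whole. The fingers move at their own pace and stop on an object; FORCE is the grip in N (left out, the last holds). Time passes only in rows, so rows that do not move let the fingers close. It gives the time, the measured TCP pose, the force and the opening at its end, in the units of the state.
- bot.read_state(): the state, without advancing time (a new reading comes with each control period).
- bot.grab_frame(name): name is "side" or "top" or "wrist"; returns the picture (480x640x3 uint8, red, green, blue); there is no depth.
- bot.calibration(name): a dict with "fx", "fy", "cx", "cy" (pixels), "world_to_cam" (4x4, takes a point from world to camera coordinates). Camera axes: x right, y down, z forward; pixel columns grow to the right and rows downward; lengths in m; the calibration is good to about 2 mm. The wrist camera is an equidistant fisheye: a pixel r from the principal point sees the ray r / f radians off the axis. A picture is of the moment at which its call begins: read the wrist's pose just before it. calibration takes no time and is no camera call; for the wrist camera it gives the pose at the moment of the call.
- bot.hand_in(): hands the job in, once; it reports no verdict.
The state is a dict: "time_s": time; "q": joint angles; "joint_velocities": joint speeds; "joint_efforts": joint torques, N m; "tool_pos": TCP position; "eef_rot": TCP orientation; "wrist_force": force on the tool from outside, world axes, zero at the start; "torque": the same for the moment, N m; "opening": finger opening in m.
Only numpy, scipy, OpenCV 4.12 (cv2) and the standard library are available. Lean on these libraries where they do the work, as an engineer would, in place of code of your own. Each camera call takes 0.05 s, during which the arm holds its last target.

## Working session

There is one attempt and no reset: what is moved stays moved. The work goes in short steps, Python scripts to look and compute and a shell command to move; the robot and the scene stay as the last step left them, time stands still between calls to the robot, and variables do not carry over. Pictures are saved under pics/ and viewed, and the job is handed in when it is done.

```bash
ls; mkdir -p pics; python3 - <<'E'
from rig import bot
import cv2
s=bot.read_state();print(s)
for n in("side","top","wrist"):
    print(n,bot.calibration(n))
    cv2.imwrite(f"pics/{n}0.png",bot.grab_frame(n)[:,:,::-1])
E
```

```text
pics
{'time_s': 0.0, 'q': array([-1.06938716e+00,  3.85585141e-01,  6.61203001e-03, -5.06746054e-04,
       -1.19399555e+00, -2.58574656e-01]), 'joint_velocities': array([ 2.84754478e-04,  9.18783252e-04, -7.55643150e-05,  5.91545276e-04,
        1.20678026e-03,  2.46904090e-04]), 'joint_efforts': array([ 9.86975579e-05, -3.90664566e+01,  1.87405050e+01,  4.21971112e+00,
        1.10343355e-02, -1.68953329e-04]), 'tool_pos': array([ 0.15025634, -0.60646004,  0.40363535]), 'eef_rot': array([ 3.13937211e+00, -1.00345226e-04, -2.89894500e+00]), 'wrist_force': array([0.42412024, 0.18244323, 0.44652394]), 'torque': array([0.00174714, 0.04748403, 0.02803828]), 'opening': 0.08722458835580268}
side {'fx': 561.9350444570941, 'fy': 561.9350444570941, 'cx': 325.41736633993736, 'cy': 242.28953764082945, 'world_to_cam': array([[ 0.94937322, -0.31414417, -0.00197937, -0.50536758],
       [-0.23496534, -0.70587695, -0.66822827,  0.2442438 ],
       [ 0.20852283,  0.63486311, -0.74395367,  0.82455677],
       [ 0.        ,  0.        ,  0.        ,  1.        ]])}
top {'fx': 578.541251354698, 'fy': 578.541251354698, 'cx': 313.7653794193994, 'cy': 247.6596460163599, 'world_to_cam': array([[-0.0273781 , -0.999498  ,  0.01594344,  0.02934322],
       [-0.99387682,  0.02550921, -0.10750884,  0.55005524],
       [ 0.10704816, -0.0187892 , -0.99407628,  1.21264209],
       [ 0.        ,  0.        ,  0.        ,  1.        ]])}
wrist {'fx': 371.64829954431775, 'fy': 371.64829954431775, 'cx': 319.02992290993285, 'cy': 241.90418278235902, 'world_to_cam': array([[-0.24029491,  0.97069833,  0.00176182,  0.62534909],
       [ 0.93952589,  0.23212117,  0.25181514, -0.032029  ],
       [ 0.24402758,  0.06216517, -0.96777375,  0.38872095],
       [ 0.        ,  0.        ,  0.        ,  1.        ]])}
```

View pics/side0.png

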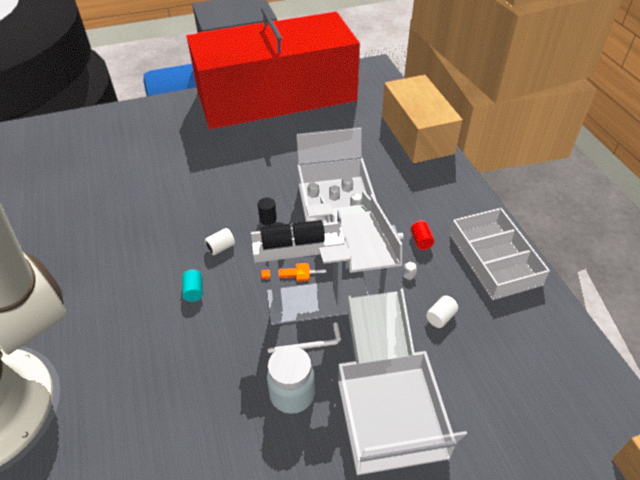

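View pics/top0.png

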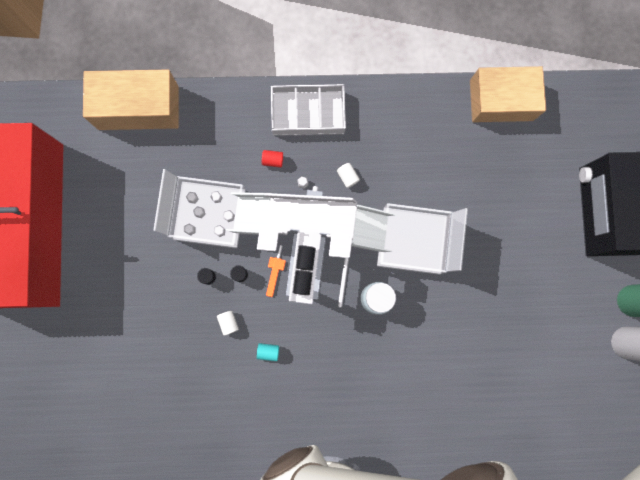

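View pics/wrist0.png

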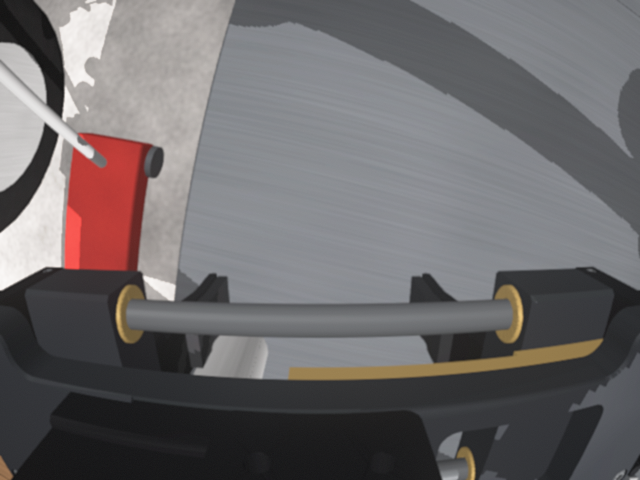

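The top view shows the sorter at about (300,230), with two black covers in the channel at (306,257) and (303,283). The right tab is at (341,243) and the left tab at (268,240). The right bin (415,238) is empty and the left one (205,212) holds nuts. The side view shows the same covers at (276,236) and (308,232).

Things that could be mistaken for the targets:
- Black covers standing on the table at top (206,276) and (239,274). These are the spares.
- White covers at (228,323) and (348,175).
- The turquoise cover at (268,352).
- The red cover at (272,158).

I choose the two black ones lying in the channel, and will check them in a crop.

```bash
python3 - <<'E'
import cv2
a=cv2.imread("pics/top0.png")[170:320,220:420];cv2.imwrite("pics/topc.png",cv2.resize(a,None,fx=4,fy=4,interpolation=cv2.INTER_CUBIC))
a=cv2.imread("pics/side0.png")[180:330,230:430];cv2.imwrite("pics/sidec.png",cv2.resize(a,None,fx=4,fy=4,interpolation=cv2.INTER_CUBIC))
E
```

```text
(no output)
```

View pics/topc.png

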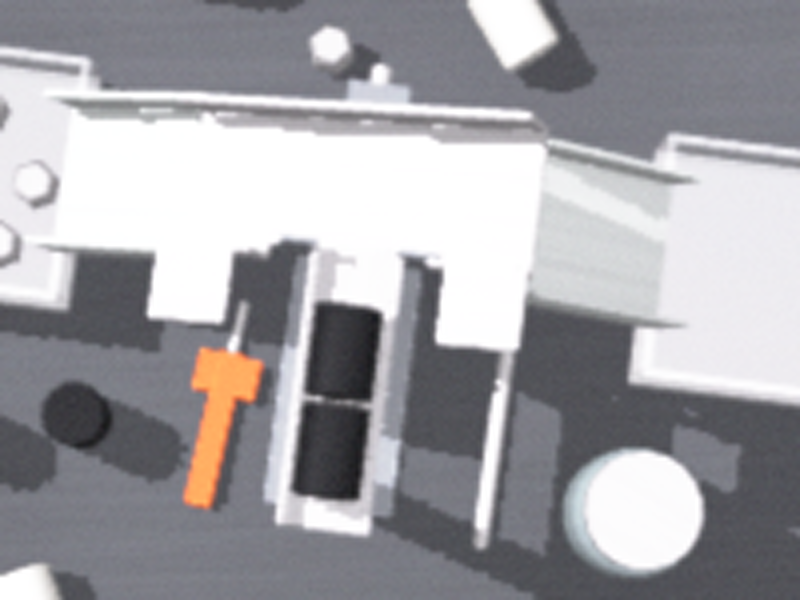

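View pics/sidec.png

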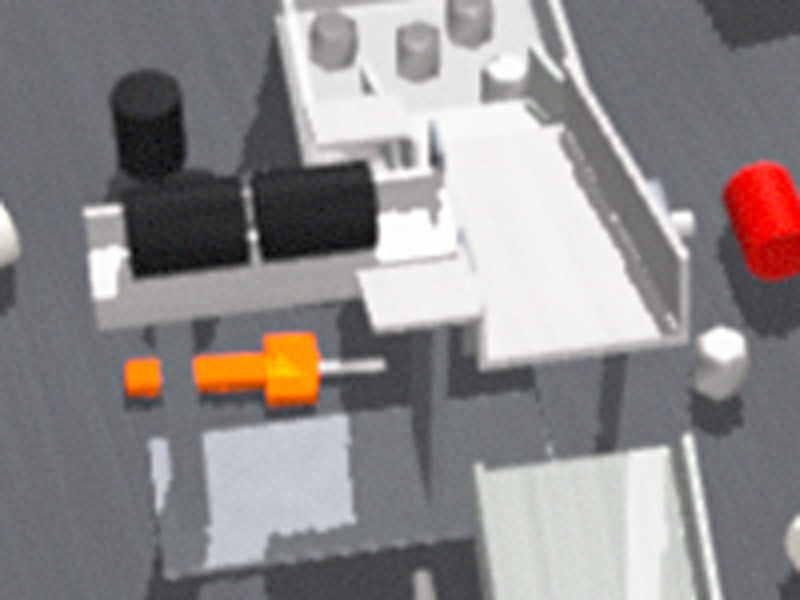

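The crops confirm the choice: two black covers lie in the channel, and the right tab is raised. Next I triangulate the covers, the tab corners and the channel entry.

```bash
cat > h.py <<'E'
import numpy as np,cv2
from rig import bot
def P(n):
    c=bot.calibration(n);K=np.array([[c['fx'],0,c['cx']],[0,c['fy'],c['cy']],[0,0,1]]);return K,np.array(c['world_to_cam'])
def proj(n,X):
    K,T=P(n);p=K@(T[:3,:3]@np.array(X)+T[:3,3]);return p[:2]/p[2]
def ray(n,uv):
    K,T=P(n);d=T[:3,:3].T@np.linalg.inv(K)@[uv[0],uv[1],1];return -T[:3,:3].T@T[:3,3],d/np.linalg.norm(d)
def plane(n,uv,z):
    o,d=ray(n,uv);return o+d*(z-o[2])/d[2]
def tri(a,b):
    o1,d1=ray('top',a);o2,d2=ray('side',b)
    t=np.linalg.lstsq(np.c_[d1,-d2],o2-o1,rcond=None)[0]
    p,q=o1+t[0]*d1,o2+t[1]*d2;return (p+q)/2,np.linalg.norm(p-q)
tc=lambda u,v:((u+.5)/4-.5+220,(v+.5)/4-.5+170)
sc=lambda u,v:((u+.5)/4-.5+230,(v+.5)/4-.5+180)
E
python3 - <<'E'
from h import *
np.set_printoptions(precision=4,suppress=True)
R={}
for n,box in(('top',(285,240,325,300)),('side',(255,212,330,252))):
    a=cv2.imread(f"pics/{n}0.png");x0,y0,x1,y1=box
    m=np.zeros(a.shape[:2],np.uint8);m[y0:y1,x0:x1]=(a[y0:y1,x0:x1].max(2)<50)*255
    if n=='top':m[:]=m
    k,l,st,ce=cv2.connectedComponentsWithStats(m)
    for i in range(1,k):
        if st[i,4]>60:print(n,st[i],ce[i])
    R[n]=[ce[i] for i in range(1,k) if st[i,4]>150]
if len(R['top'])==2==len(R['side']):
    t=sorted(R['top'],key=lambda c:c[1]);s=sorted(R['side'],key=lambda c:-c[0])
    for n,a,b in zip(("front","rear"),t,s):print(n,*tri(a,b))
pts={'tabR near-right':(tc(520,348),sc(375,332)),'tabR near-left':(tc(440,343),sc(358,272)),
'entry left top':(tc(277,522),sc(85,210)), 'tabL':(tc(150,315),sc(315,137)),'gate far right':(tc(545,118),sc(688,235)),
'gateR near bottom':(tc(527,270),sc(483,365))}
for k,(a,b) in pts.items():print(k,*tri(a,b))
# channel directions from top: edges at z=.165
print(plane('top',tc(277,522),.165),plane('top',tc(313,252),.165),plane('top',tc(370,533),.165),plane('top',tc(404,258),.165))
E
```

```text
top [302 248  13  22  96] [310.3125 259.0104]
top [304 273   7  21  88] [307.5227 283.6591]
side [259 212  20  17 220] [267.8    218.4273]
side [294 226  30  19 450] [308.5511 234.8644]
side [262 229  30  20 458] [276.3362 238.7642]
tabR near-right [ 0.5141 -0.0482  0.1948] 0.0005001781744936583
tabR near-left [ 0.5191 -0.0118  0.1841] 0.0008344818144161395
entry left top [0.4377 0.0671 0.1633] 0.0004050264277354591
tabL [0.5445 0.1298 0.1079] 0.0017580009406824625
gate far right [ 0.6185 -0.0616  0.2206] 0.0020293826274689042
gateR near bottom [ 0.5525 -0.0546  0.17  ] 0.002806551739585003
[0.4375 0.0671 0.165 ] [0.5658 0.0469 0.165 ] [0.4311 0.0233 0.165 ] [0.5618 0.0034 0.165 ]
```

```bash
python3 - <<'E'
from h import *
np.set_printoptions(precision=4,suppress=True)
# cover triangulation with full silhouettes (extents) from crops: cover axis ends
yaw=-0.153;c,s=np.cos(yaw),np.sin(yaw);R=np.array([[c,-s,0],[s,c,0],[0,0,1]])
E_=np.array([.4343,.0452,0]);O=E_+R@[.167,0,0];print("O",O)
th=-.45;G=np.array([[1,0,0],[0,np.cos(th),-np.sin(th)],[0,np.sin(th),np.cos(th)]])
W=lambda p:O+R@np.array(p)
g=lambda p:W(G@np.array(p)+[0,0,.139])
inv=lambda n,q:((q[0]-(220 if n=='top' else 230)+.5)*4-.5,(q[1]-(170 if n=='top' else 180)+.5)*4-.5)
pts={}
for sg,nm in((-1,'R'),(1,'L')):
  for dx in(-19,19):
    for dy in(-20,20):pts[f'tab{nm}{dx},{dy}']=g([(-55+dx)/1e3,(sg*75+dy)/1e3,.028])
for y in(-22,22):
  pts[f'entry{y}']=W([-.167,y/1e3,.165])
  pts[f'flange{y}']=W([-.031,y/22*.038,.175])
ims={n:cv2.imread(f'pics/{n}c.png') for n in('top','side')}
for k,v in pts.items():
  for n in ims:
    q=inv(n,proj(n,v));cv2.circle(ims[n],(int(q[0]),int(q[1])),4,(0,0,255) if 'tab' in k else (255,0,255),-1)
for n in ims:cv2.imwrite(f'pics/{n}m.png',ims[n])
print(W([-.055,-.0554,.197]))
E
```

```text
O [0.5993 0.0197 0.    ]
[ 0.5365 -0.0266  0.197 ]
```

View pics/topm.png

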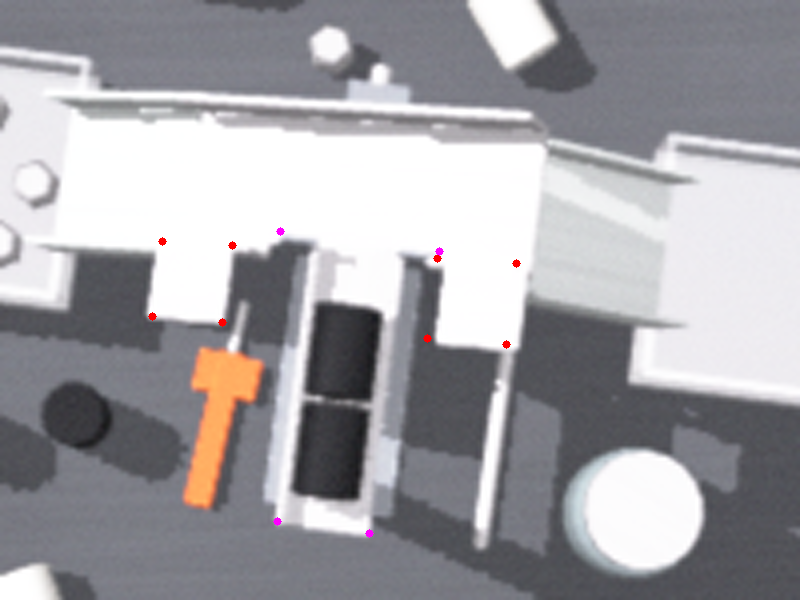

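View pics/sidem.png

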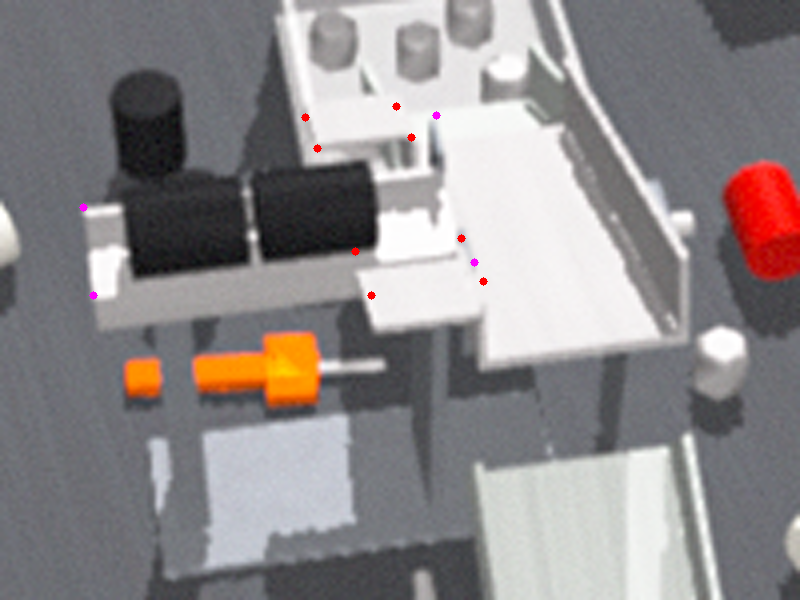

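The hinge-end keypoints and left tab match. The right tab sits about 9 mm lower and 8 mm further out than at the stop, so the gate is at about -0.3 rad, short of the full left stop, which agrees with the triangulated z of 0.189. I now close the fingers and turn the tool so the jaws lie along the channel.

```bash
python3 -m creep '[{"translation":[0,0,0],"dr":[0,0,-9.6],"grip":0},{"translation":[0,0,0],"dr":[0,0,-9.6],"grip":0},{"translation":[0,0,0],"dr":[0,0,-9.6],"grip":0},{"translation":[0,0,0],"dr":[0,0,-9.6],"grip":0},{"translation":[0,0,0],"dr":[0,0,-9.6],"grip":0},{"translation":[0,0,0],"dr":[0,0,-9.6],"grip":0},{"translation":[0,0,0],"dr":[0,0,-9.6],"grip":0}]' 20
cat > rel.py <<'E'
from h import *
from scipy.spatial.transform import Rotation as Ro
np.set_printoptions(precision=4,suppress=True)
yaw=-0.153;c,s=np.cos(yaw),np.sin(yaw);R=np.array([[c,-s,0],[s,c,0],[0,0,1]]);O=np.array([.5993,.0197,0])
def where():
    st=bot.read_state();T=Ro.from_euler('xyz',st['eef_rot']).as_matrix()
    tip=np.array(st['tool_pos'])+T[:,2]*.182
    print('t',round(st['time_s'],2),'tip world',tip,'sorter mm',R.T@(tip-O)*1e3,'rot',st['eef_rot'],'F',st['wrist_force'],'open',st['opening'])
    return st,T,tip
def go(p): # tool-frame shift (mm) to bring tip to sorter point p mm
    st,T,tip=where();print('tool shift mm',T.T@(O+R@(np.array(p)/1e3)-tip)*1e3)
    Tg=np.c_[R@[0,-1,0],R@[-1,0,0],[0,0,-1]]
    print('turn deg (tool)',np.degrees(Ro.from_matrix(T.T@Tg).as_rotvec()))
if __name__=='__main__':
    import sys;go([float(v) for v in sys.argv[1:4]])
E
python3 rel.py -58 -70 220
```

```text
time_s: 1.02
tool_pos: [0.1501, -0.6059, 0.4004]
eef_rot: [3.138, 0.008, -1.688]
wrist_force: [-0.5, 0.2, -0.3]
opening: 0.0249
t 1.02 tip world [ 0.1497 -0.6044  0.2184] sorter mm [-349.2458 -685.3625  218.4119] rot [ 3.1381  0.0079 -1.6879] F [-0.4773  0.2451 -0.329 ] open 0.024901838025172904
tool shift mm [-604.4949 -313.1758    2.1175]
turn deg (tool) [0.2073 0.4508 2.0597]
```

```bash
python3 -m creep '[{"translation":[-0.04,-0.02,0],"dr":[0.2,0.4,2],"grip":0},{"translation":[-0.05,-0.026,0],"dr":[0,0,0],"grip":0},{"translation":[-0.05,-0.026,0],"dr":[0,0,0],"grip":0},{"translation":[-0.05,-0.026,0],"dr":[0,0,0],"grip":0},{"translation":[-0.05,-0.026,0],"dr":[0,0,0],"grip":0},{"translation":[-0.05,-0.026,0],"dr":[0,0,0],"grip":0},{"translation":[-0.05,-0.026,0],"dr":[0,0,0],"grip":0},{"translation":[-0.05,-0.026,0],"dr":[0,0,0],"grip":0},{"translation":[-0.05,-0.026,0],"dr":[0,0,0],"grip":0},{"translation":[-0.04,-0.02,0],"dr":[0,0,0],"grip":0},{"translation":[-0.02,-0.01,0],"dr":[0,0,0],"grip":0},{"translation":[0,0,0],"dr":[0,0,0],"grip":0}]'
python3 rel.py -58 -70 220
```

```text
time_s: 2.52
tool_pos: [0.4892, -0.1357, 0.3979]
eef_rot: [3.139, 0.003, -1.724]
wrist_force: [-0.9, -0.3, -0.5]
opening: 0.0003
t 2.52 tip world [ 0.4888 -0.135   0.2159] sorter mm [ -85.6196 -169.755   215.8733] rot [ 3.1389  0.0034 -1.724 ] F [-0.8502 -0.3296 -0.5303] open 0.0002593433550480723
tool shift mm [-99.773  -27.5931  -3.8598]
turn deg (tool) [ 0.1537  0.1958 -0.0091]
```

```bash
python3 -m creep '[{"translation":[-0.045,-0.012,-0.003],"dr":[0,0,0],"grip":0},{"translation":[-0.035,-0.01,-0.002],"dr":[0,0,0],"grip":0},{"translation":[-0.015,-0.004,0],"dr":[0.1,0.2,0],"grip":0},{"translation":[0,0,0],"dr":[0,0,0],"grip":0}]'
python3 rel.py -58 -70 220
python3 - <<'E'
from rig import bot
import cv2
for n in("side","top","wrist"):
    cv2.imwrite(f"pics/{n}1.png",bot.grab_frame(n)[:,:,::-1])
a=cv2.imread("pics/side1.png")[130:330,230:430];b=cv2.imread("pics/top1.png")[130:330,220:420]
cv2.imwrite("pics/c1.png",cv2.resize(cv2.hconcat([a,b]),None,fx=2,fy=2))
E
```

```text
time_s: 3.02
tool_pos: [0.5288, -0.0462, 0.4023]
eef_rot: [3.138, -0.001, -1.728]
wrist_force: [-0.9, -0.3, 0.2]
opening: 0.0002
t 3.02 tip world [ 0.528  -0.0463  0.2203] sorter mm [-60.3908 -76.0873 220.3134] rot [ 3.1376 -0.0012 -1.728 ] F [-0.9437 -0.327   0.1578] open 0.00015249038594918897
tool shift mm [-6.0977 -2.3665  0.2966]
turn deg (tool) [ 0.2308 -0.0682 -0.2403]
```

View pics/c1.png

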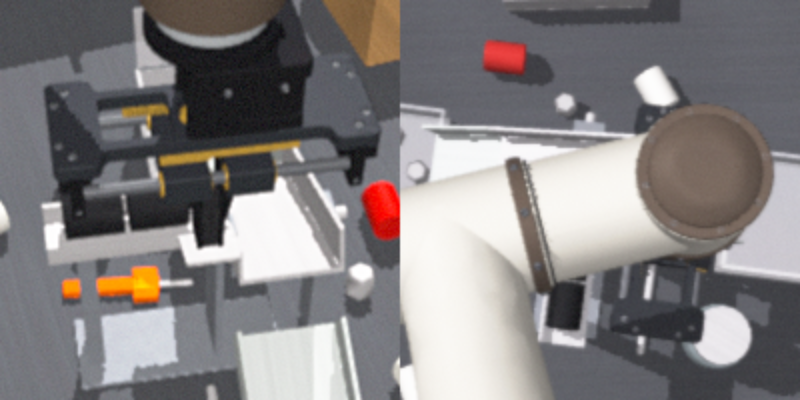

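View pics/wrist1.png

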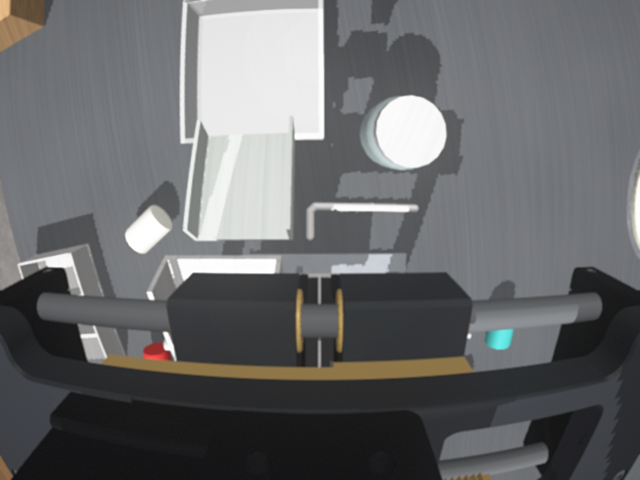

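The closed fingers are above the tab: side crop fingertip (208,245), tab (208,250). The hand clears the covers. I press down in small steps.

```bash
python3 -m creep '[{"translation":[-0.005,-0.002,0.01],"dr":[0.2,0,-0.2],"grip":0},{"translation":[0,0,0.01],"dr":[0,0,0],"grip":0},{"translation":[0,0,0.01],"dr":[0,0,0],"grip":0},{"translation":[0,0,0],"dr":[0,0,0],"grip":0}]'
python3 rel.py -58 -72 170;  python3 -m creep '[{"translation":[0.0005,0,0.008],"dr":[0,0,0],"grip":0},{"translation":[0.0005,0,0.008],"dr":[0,0,0],"grip":0},{"translation":[0,0,0],"dr":[0,0,0],"grip":0}]'
python3 rel.py -58 -76 140
```

```text
time_s: 3.68
tool_pos: [0.5305, -0.0443, 0.3704]
eef_rot: [3.141, -0.002, -1.729]
wrist_force: [-0.4, 0.0, 0.3]
opening: 0.0003
t 3.67 tip world [ 0.5304 -0.0446  0.1884] sorter mm [-58.3365 -74.0734 188.417 ] rot [ 3.1411 -0.0017 -1.7288] F [-0.4298  0.0079  0.301 ] open 0.00028975566821541724
tool shift mm [-2.1071 -0.3347 18.4132]
turn deg (tool) [ 0.0268 -0.0997 -0.2843]
time_s: 4.05
tool_pos: [0.5304, -0.0455, 0.3536]
eef_rot: [-3.141, -0.002, -1.729]
wrist_force: [0.1, 0.6, 0.8]
opening: 0.0006
t 4.05 tip world [ 0.5304 -0.0458  0.1716] sorter mm [-58.0872 -75.2301 171.6029] rot [-3.1414 -0.0018 -1.7287] F [0.087  0.6013 0.7896] open 0.000609669634242098
tool shift mm [ 0.713  -0.0861 31.6042]
turn deg (tool) [-0.0084 -0.1023 -0.2792]
```

```bash
python3 -m creep '[{"translation":[0,0,0.008],"dr":[0,0,0],"grip":0},{"translation":[0,0,0.008],"dr":[0,0,0],"grip":0},{"translation":[0,0,0],"dr":[0,0,0],"grip":0}]'
python3 rel.py -58 -76 140
python3 - <<'E'
from rig import bot
import cv2
cv2.imwrite("pics/side2.png",cv2.resize(bot.grab_frame("side")[130:330,230:430,::-1],None,fx=3,fy=3))
E
```

```text
time_s: 4.42
tool_pos: [0.5305, -0.0457, 0.3369]
eef_rot: [-3.141, -0.002, -1.728]
wrist_force: [-0.7, -0.1, -0.3]
opening: 0.0004
t 4.42 tip world [ 0.5306 -0.0461  0.1549] sorter mm [-57.8651 -75.5406 154.8967] rot [-3.1409 -0.0023 -1.7285] F [-0.7431 -0.1265 -0.3135] open 0.0004387653121131541
tool shift mm [ 0.4262  0.1435 14.8976]
turn deg (tool) [-0.041  -0.1302 -0.2668]
```

View pics/side2.png

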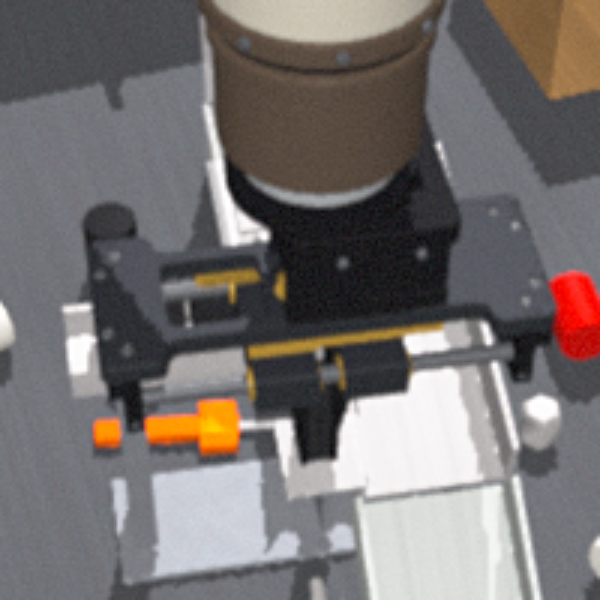

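The gate is following the finger and is now about level. The finger tip is at crop (318,455), on the tab. I continue in smaller steps.

```bash
python3 -m creep '[{"translation":[0.001,0,0.006],"dr":[0,0,0],"grip":0},{"translation":[0,0,0.006],"dr":[0,0,0],"grip":0},{"translation":[0,0,0],"dr":[0,0,0],"grip":0}]'
python3 -m creep '[{"translation":[0,0,0.004],"dr":[0,0,0],"grip":0},{"translation":[0,0,0],"dr":[0,0,0],"grip":0}]'
python3 rel.py -58 -76 136
```

```text
time_s: 4.85
tool_pos: [0.5305, -0.0469, 0.3245]
eef_rot: [-3.14, -0.002, -1.728]
wrist_force: [0.4, -0.3, 1.1]
opening: 0.0002
time_s: 5.1
tool_pos: [0.5305, -0.0468, 0.3203]
eef_rot: [-3.14, -0.002, -1.728]
wrist_force: [0.1, -0.8, 0.7]
opening: 0.0003
t 5.1 tip world [ 0.5307 -0.0472  0.1383] sorter mm [-57.6466 -76.6099 138.2815] rot [-3.1403 -0.0023 -1.7282] F [ 0.0699 -0.7573  0.6957] open 0.00025619363964581986
tool shift mm [-0.6135  0.359   2.2797]
turn deg (tool) [-0.0733 -0.1309 -0.2551]
```

```bash
for i in 1 ; do python3 -m creep '[{"translation":[0,0,0.003],"dr":[0,0,0],"grip":0},{"translation":[0,0,0],"dr":[0,0,0],"grip":0}]'; python3 -m creep '[{"translation":[0,0,0.003],"dr":[0,0,0],"grip":0}]';done
python3 - <<'E'
from rig import bot
import cv2
cv2.imwrite("pics/side3.png",cv2.resize(bot.grab_frame("side")[130:330,230:430,::-1],None,fx=3,fy=3))
E
```

```text
time_s: 5.35
tool_pos: [0.5307, -0.047, 0.3199]
eef_rot: [-3.139, -0.004, -1.727]
wrist_force: [-0.3, -0.7, 1.0]
opening: 0.0003
time_s: 5.48
tool_pos: [0.5309, -0.0471, 0.3189]
eef_rot: [-3.137, -0.005, -1.726]
wrist_force: [-5.7, -1.3, 17.6]
opening: 0.0007
```

View pics/side3.png

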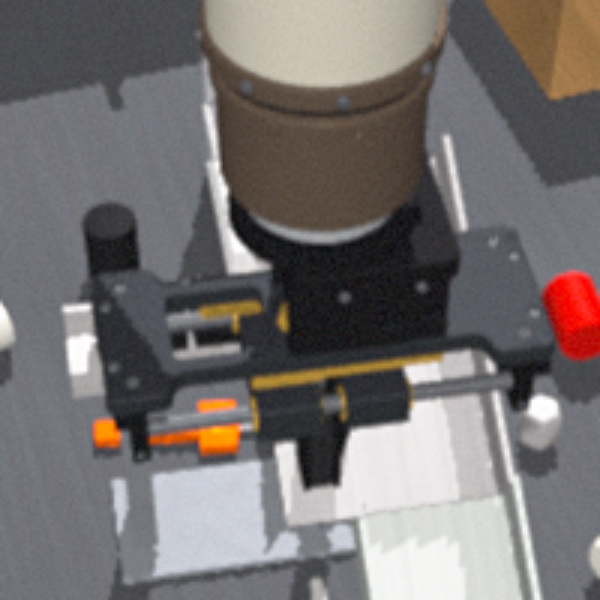

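The tip stops at z ≈ 0.1375, against 0.1377 predicted at the +0.45 stop. The force jumps to 17 N, so the gate is at the stop. I lift straight up and look.

```bash
python3 -m creep '[{"translation":[0,0,-0.01],"dr":[0,0,0],"grip":0},{"translation":[0,0,-0.03],"dr":[0,0,0],"grip":0},{"translation":[0,0,-0.05],"dr":[0,0,0],"grip":0},{"translation":[0,0,-0.03],"dr":[0,0,0],"grip":0},{"translation":[0,0,0],"dr":[0,0,0],"grip":0}]'
python3 rel.py -210 0 250
python3 -m creep '[{"translation":[0,0.045,0],"dr":[0.2,0,-0.2],"grip":0},{"translation":[0,0.045,0],"dr":[0,0,0],"grip":0},{"translation":[0,0.045,0],"dr":[0,0,0],"grip":0},{"translation":[0,0.02,0],"dr":[0,0,0],"grip":0},{"translation":[0,0,0],"dr":[0,0,0],"grip":0}]'
python3 rel.py -210 0 250
python3 - <<'E'
from rig import bot
import cv2
a=bot.grab_frame("side");b=bot.grab_frame("top");cv2.imwrite("pics/side4.png",a[:,:,::-1]);cv2.imwrite("pics/top4.png",b[:,:,::-1])
cv2.imwrite("pics/c4.png",cv2.resize(cv2.hconcat([a[130:330,230:430,::-1],b[130:330,220:420,::-1]]),None,fx=2,fy=2))
E
```

```text
time_s: 6.15
tool_pos: [0.5303, -0.0458, 0.4411]
eef_rot: [-3.139, -0.002, -1.726]
wrist_force: [0.1, 0.2, -0.4]
opening: 0.0005
t 6.15 tip world [ 0.5307 -0.0463  0.2591] sorter mm [-57.7852 -75.6569 259.108 ] rot [-3.1394 -0.0024 -1.7261] F [ 0.1434  0.2088 -0.4312] open 0.000480459352673903
tool shift mm [-75.3305 152.4066   8.5925]
turn deg (tool) [-0.1269 -0.1352 -0.1307]
time_s: 6.78
tool_pos: [0.3718, -0.0214, 0.4326]
eef_rot: [3.135, -0.003, -1.724]
wrist_force: [0.8, 0.7, 0.4]
opening: 0.0006
t 6.78 tip world [ 0.3706 -0.0218  0.2506] sorter mm [-219.7265  -75.8894  250.6117] rot [ 3.1351 -0.0034 -1.724 ] F [0.7628 0.7412 0.3746] open 0.0005885937485214899
tool shift mm [-75.8934  -9.7105   0.2898]
turn deg (tool) [ 0.3718 -0.1953 -0.0143]
```

View pics/c4.png

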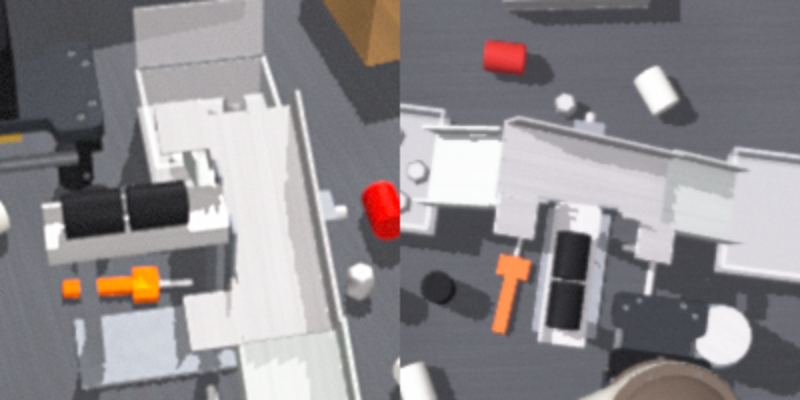

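The gate is now tipped right: the left tab is raised at top crop (515,213) and the right tab is low at (655,243). I check the angle from the tab corners, and locate the covers and entry again in the enlarged crops.

```bash
python3 - <<'E'
import cv2
for n,o in(('top',(220,170)),('side',(230,180))):
    x,y=o;cv2.imwrite(f"pics/{n}4c.png",cv2.resize(cv2.imread(f"pics/{n}4.png")[y:y+150,x:x+200],None,fx=4,fy=4,interpolation=cv2.INTER_CUBIC))
E
```

```text
(no output)
```

View pics/top4c.png

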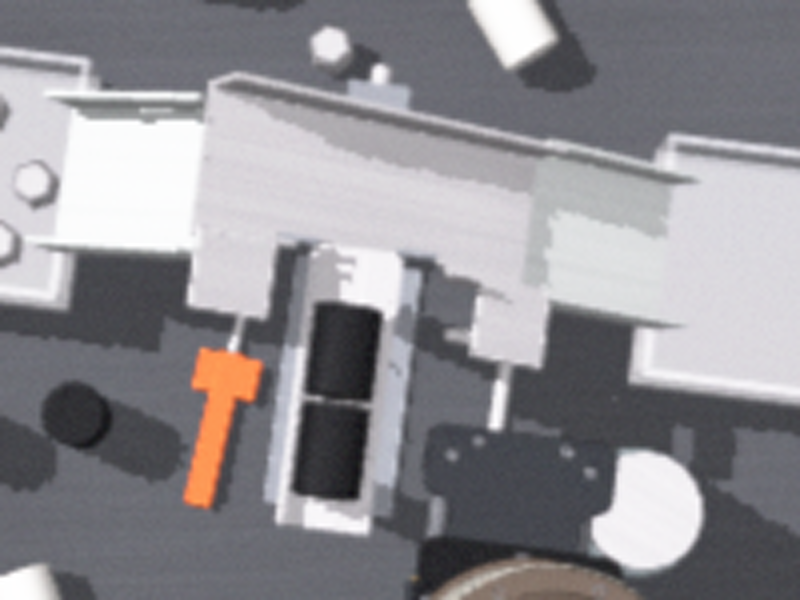

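View pics/side4c.png

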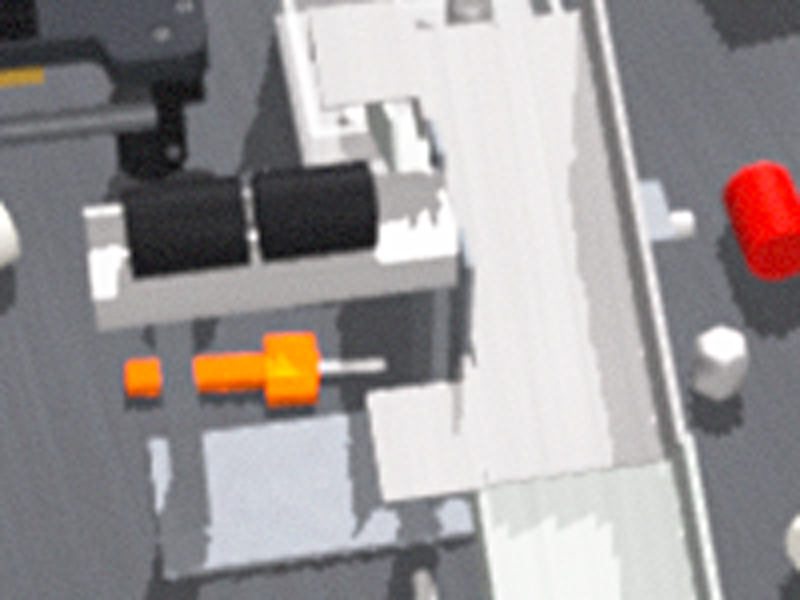

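```bash
python3 - <<'E'
from rel import *
L=lambda n,a,b:(print(n,*(lambda r:(R.T@(r[0]-O)*1e3,r[1]*1e3))(tri(tc(*a),sc(*b)))))
L('R near-left',(470,355),(370,393));L('R near-right',(545,367),(385,500));L('L near-right',(268,318),(322,107))
L('channel floor mouth right walltop',(404,258),(458,233))
# covers: top-view end points of the visible cylinder, plane z~.172 (end mid)
for n,a in(('rear cover rear end',(327,497)),('gap',(338,402)),('front cover front end',(346,304))):
    print(n,R.T@(plane('top',tc(*a),.18)-O)*1e3)
# cover heights by triangulating gap at top
L('gap mid',(338,402),(249,215))
E
```

```text
R near-left [-73.5167 -60.1138 136.4718] 1.293437668879115
R near-right [-73.9666 -98.2853 123.2226] 0.281354270123399
L near-right [-74.1561  38.1073 186.4651] 0.9229024331749478
channel floor mouth right walltop [-34.8903 -21.7397 173.7012] 1.7532744766164545
rear cover rear end [-152.8985    0.1114  180.    ]
gap [-108.1658    0.6626  180.    ]
front cover front end [-61.7974   2.8014 180.    ]
gap mid [-107.5887    0.7306  172.7377] 0.16054152560868315
```

The tab corners agree with +0.45 rad within about 1–2 mm (right outer z 123, left inner z 186 against 188), so the gate is fully right. The covers span x = -153 to -62 in the sorter frame, centred in the channel. I bring the finger behind them.

```bash
python3 -m creep '[{"translation":[-0.038,-0.015,0],"dr":[0.3,-0.2,0],"grip":0},{"translation":[-0.03,-0.01,0],"dr":[0,0,0],"grip":0},{"translation":[-0.008,-0.003,0],"dr":[0,0,0],"grip":0},{"translation":[0,0,0],"dr":[0,0,0],"grip":0}]'
python3 rel.py -190 0 163
```

```text
time_s: 7.38
tool_pos: [0.4169, 0.0515, 0.4301]
eef_rot: [3.137, -0.003, -1.728]
wrist_force: [0.1, 0.5, 0.5]
opening: 0.0007
t 7.38 tip world [0.4161 0.0511 0.2481] sorter mm [-185.8823    3.152   248.1412] rot [ 3.1373 -0.0029 -1.7279] F [0.1135 0.5264 0.4912] open 0.0006502975164538585
tool shift mm [ 2.922   3.743  85.1667]
turn deg (tool) [ 0.2437 -0.1656 -0.2344]
```

```bash
python3 -m creep '[{"translation":[0.002,0.004,0.02],"dr":[0.2,-0.1,-0.2],"grip":0},{"translation":[0,0,0.025],"dr":[0,0,0],"grip":0},{"translation":[0,0,0.025],"dr":[0,0,0],"grip":0},{"translation":[0,0,0.01],"dr":[0,0,0],"grip":0},{"translation":[0,0,0],"dr":[0,0,0],"grip":0}]'
python3 rel.py -170 0 163
python3 - <<'E'
from rig import bot
import cv2
a=bot.grab_frame("side")
cv2.imwrite("pics/side5.png",cv2.resize(a[130:330,230:430,::-1],None,fx=3,fy=3))
E
```

```text
time_s: 8.0
tool_pos: [0.4122, 0.0468, 0.3481]
eef_rot: [3.141, -0.002, -1.729]
wrist_force: [0.9, 0.4, 0.6]
opening: 0.0005
t 8.0 tip world [0.412  0.0465 0.1661] sorter mm [-189.1936   -2.025   166.1362] rot [ 3.1409 -0.0016 -1.7286] F [0.8604 0.361  0.6076] open 0.0005491438519698281
tool shift mm [ -2.1216 -19.1859   3.1197]
turn deg (tool) [ 0.0393 -0.0924 -0.2734]
```

View pics/side5.png

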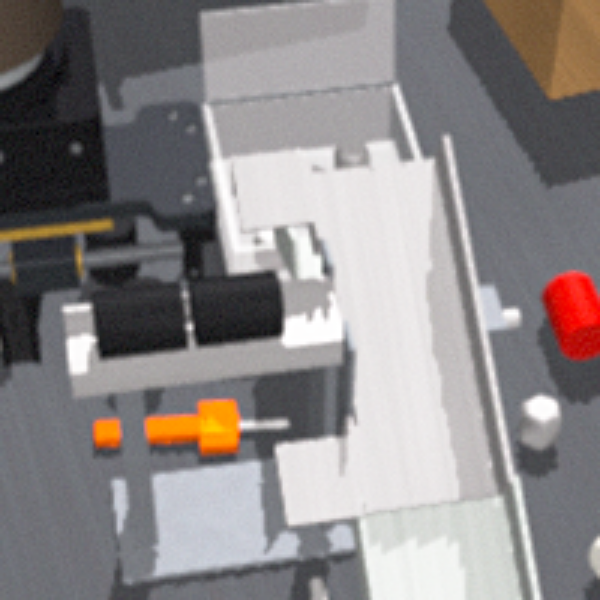

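The finger (crop (20,335)) stands behind the channel's open end in line with it, and the hand clears the covers. I centre it and push slowly.

```bash
python3 -m creep '[{"translation":[-0.002,-0.008,0.002],"dr":[0,-0.1,-0.2],"grip":0},{"translation":[0,-0.01,0],"dr":[0,0,0],"grip":0},{"translation":[0,-0.01,0],"dr":[0,0,0],"grip":0},{"translation":[0,-0.008,0],"dr":[0,0,0],"grip":0},{"translation":[0,0,0],"dr":[0,0,0],"grip":0}]'
python3 rel.py -120 0 163
python3 - <<'E'
from rig import bot
import cv2
a=bot.grab_frame("side")
cv2.imwrite("pics/side6.png",cv2.resize(a[130:330,230:430,::-1],None,fx=3,fy=3))
E
```

```text
time_s: 8.68
tool_pos: [0.4521, 0.0433, 0.3488]
eef_rot: [-3.137, 0.004, -1.725]
wrist_force: [0.5, 0.4, -0.1]
opening: 0.0007
t 8.68 tip world [0.4531 0.0438 0.1668] sorter mm [-148.1665    1.5817  166.8222] rot [-3.1367  0.0035 -1.7245] F [ 0.5213  0.3603 -0.1074] open 0.0007012414237310659
tool shift mm [  1.5749 -28.1485   3.9554]
turn deg (tool) [-0.2825  0.2014 -0.0416]
```

View pics/side6.png

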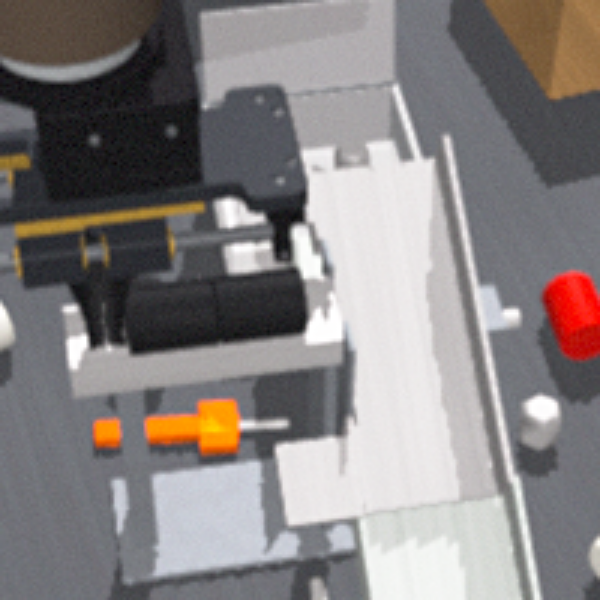

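The covers are now touching and moving ahead of the finger. I continue until just before the front cover tips out.

```bash
python3 -m creep '[{"translation":[0.001,-0.008,0.002],"dr":[-0.2,0.2,0],"grip":0},{"translation":[0,-0.01,0.001],"dr":[0,0,0],"grip":0},{"translation":[0,-0.01,0],"dr":[0,0,0],"grip":0},{"translation":[0,-0.01,0],"dr":[0,0,0],"grip":0},{"translation":[0,0,0],"dr":[0,0,0],"grip":0}]'
python3 rel.py -90 0 163
```

```text
time_s: 9.35
tool_pos: [0.4918, 0.0361, 0.3456]
eef_rot: [-3.141, -0.001, -1.724]
wrist_force: [-0.4, -0.4, -0.5]
opening: 0.0
t 9.35 tip world [0.4919 0.0359 0.1636] sorter mm [-108.6083   -0.3191  163.56  ] rot [-3.1408 -0.0005 -1.7241] F [-0.3529 -0.3943 -0.5424] open 4.861866962354005e-06
tool shift mm [ -0.3247 -18.6078   0.5738]
turn deg (tool) [-0.0431 -0.0299 -0.0162]
```

```bash
python3 -m creep '[{"translation":[0,-0.006,0],"dr":[0,0,0],"grip":0},{"translation":[0,-0.006,0],"dr":[0,0,0],"grip":0},{"translation":[0,0,0],"dr":[0,0,0],"grip":0}]'
python3 rel.py -90 0 163
python3 - <<'E'
from rig import bot
import cv2
a=bot.grab_frame("side")
cv2.imwrite("pics/side7.png",cv2.resize(a[130:330,230:430,::-1],None,fx=3,fy=3))
E
```

```text
time_s: 9.72
tool_pos: [0.5043, 0.0341, 0.3454]
eef_rot: [-3.141, -0.001, -1.724]
wrist_force: [-0.2, 0.6, 0.6]
opening: 0.0004
t 9.72 tip world [0.5044 0.0339 0.1634] sorter mm [-96.0008  -0.3895 163.428 ] rot [-3.1412 -0.0005 -1.7242] F [-0.2197  0.6429  0.5821] open 0.0003837697388273649
tool shift mm [-0.3919 -6.0005  0.4304]
turn deg (tool) [-0.0244 -0.031  -0.0206]
```

View pics/side7.png

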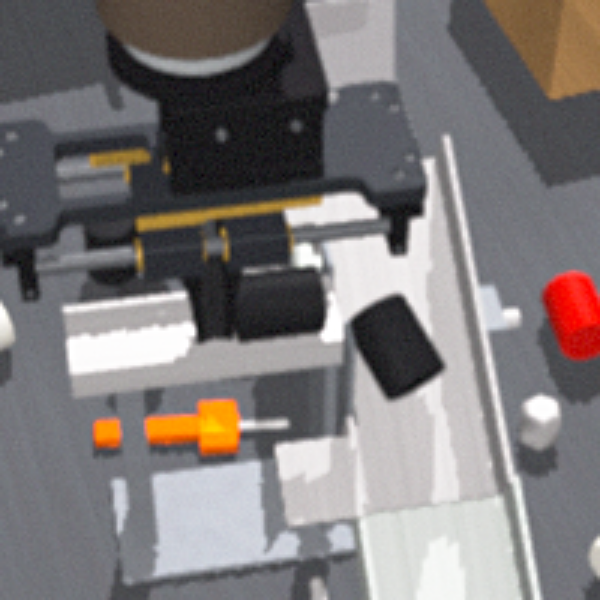

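The front cover has left the channel and is rolling down the gate, slightly skewed (crop (397,345)). I let it roll before pushing on.

```bash
python3 -m creep '[{"translation":[0,0,0],"dr":[0,0,0],"grip":0},{"translation":[0,0,0],"dr":[0,0,0],"grip":0},{"translation":[0,0,0],"dr":[0,0,0],"grip":0},{"translation":[0,0,0],"dr":[0,0,0],"grip":0},{"translation":[0,0,0],"dr":[0,0,0],"grip":0},{"translation":[0,0,0],"dr":[0,0,0],"grip":0},{"translation":[0,0,0],"dr":[0,0,0],"grip":0},{"translation":[0,0,0],"dr":[0,0,0],"grip":0}]'
python3 - <<'E'
from rig import bot
import cv2
a=bot.grab_frame("side")
cv2.imwrite("pics/side8.png",cv2.resize(a[180:480,230:530,::-1],None,fx=2,fy=2))
E
```

```text
time_s: 10.78
tool_pos: [0.5036, 0.0341, 0.3456]
eef_rot: [-3.141, -0.0, -1.724]
wrist_force: [-0.3, 0.1, 0.8]
opening: 0.0005
```

View pics/side8.png

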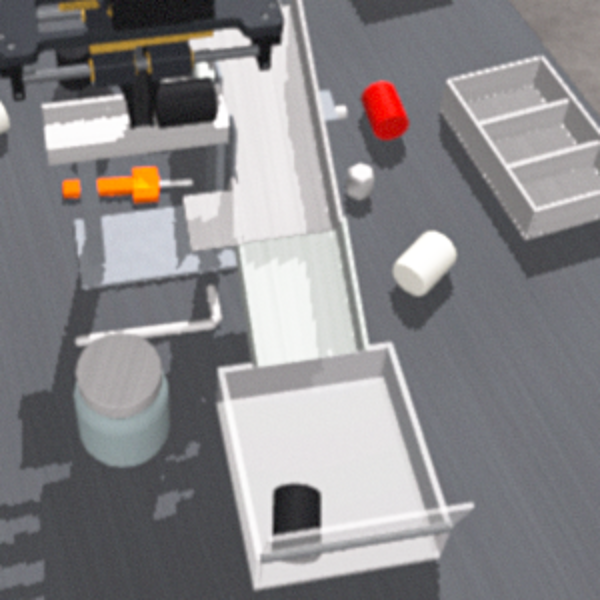

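The front cover is in the right bin (crop (297,522)). Now I push the rear cover.

```bash
python3 -m creep '[{"translation":[0,-0.009,0],"dr":[0,0,0],"grip":0},{"translation":[0,-0.01,0],"dr":[0,0,0],"grip":0},{"translation":[0,-0.01,0],"dr":[0,0,0],"grip":0},{"translation":[0,-0.01,0],"dr":[0,0,0],"grip":0},{"translation":[0,-0.006,0],"dr":[0,0,0],"grip":0},{"translation":[0,0,0],"dr":[0,0,0],"grip":0}]'
python3 rel.py -42 0 163
python3 - <<'E'
from rig import bot
import cv2
a=bot.grab_frame("side")
cv2.imwrite("pics/side9.png",cv2.resize(a[180:480,230:530,::-1],None,fx=2,fy=2))
E
```

```text
time_s: 11.58
tool_pos: [0.5521, 0.0267, 0.3452]
eef_rot: [-3.141, -0.001, -1.724]
wrist_force: [-0.5, 0.1, -0.5]
opening: 0.0005
t 11.57 tip world [0.5521 0.0265 0.1632] sorter mm [-47.6719  -0.4259 163.2348] rot [-3.1412 -0.0006 -1.7241] F [-0.5183  0.1289 -0.4542] open 0.0004669293454216943
tool shift mm [-0.4278 -5.6716  0.2369]
turn deg (tool) [-0.023  -0.0335 -0.0176]
```

View pics/side9.png

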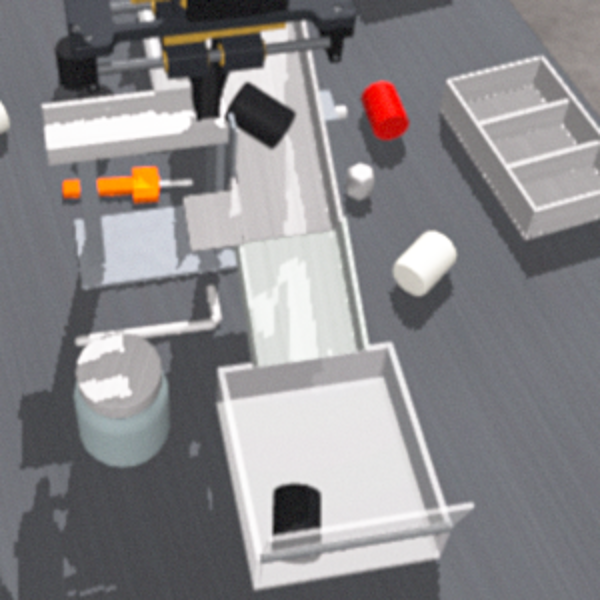

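The rear cover is on the gate and rolling right (crop (262,115)). I let it roll.

```bash
python3 -m creep '[{"translation":[0,0,0],"dr":[0,0,0],"grip":0},{"translation":[0,0,0],"dr":[0,0,0],"grip":0},{"translation":[0,0,0],"dr":[0,0,0],"grip":0},{"translation":[0,0,0],"dr":[0,0,0],"grip":0},{"translation":[0,0,0],"dr":[0,0,0],"grip":0},{"translation":[0,0,0],"dr":[0,0,0],"grip":0},{"translation":[0,0,0],"dr":[0,0,0],"grip":0},{"translation":[0,0,0],"dr":[0,0,0],"grip":0}]'
python3 - <<'E'
from rig import bot
import cv2
a=bot.grab_frame("side")
cv2.imwrite("pics/side10.png",cv2.resize(a[180:480,230:530,::-1],None,fx=2,fy=2))
E
```

```text
time_s: 12.62
tool_pos: [0.551, 0.0268, 0.3456]
eef_rot: [-3.141, -0.0, -1.724]
wrist_force: [-0.8, 0.7, 0.8]
opening: 0.0004
```

View pics/side10.png

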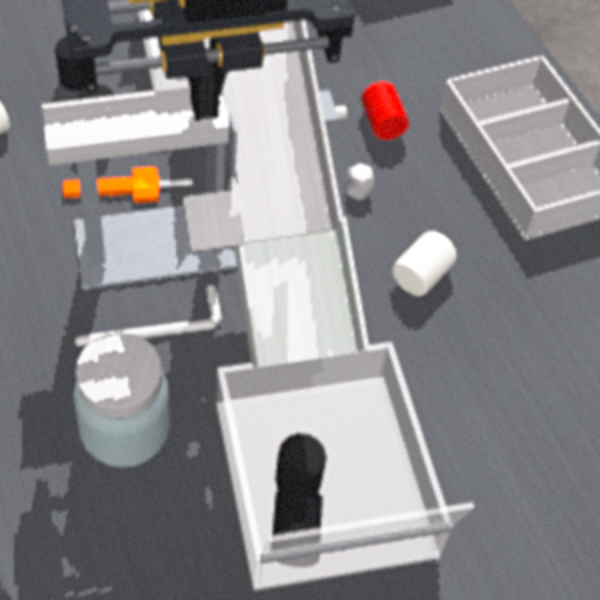

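Both covers are in the right bin (crop (297,525) and (300,465)). I lift the finger straight out, back away towards the robot, and do a last check.

```bash
python3 -m creep '[{"translation":[0,0.002,-0.02],"dr":[0,0,0],"grip":0},{"translation":[0,0,-0.04],"dr":[0,0,0],"grip":0},{"translation":[0,0,-0.04],"dr":[0,0,0],"grip":0},{"translation":[0,0.04,0],"dr":[0,0,0],"grip":0},{"translation":[0,0.05,0],"dr":[0,0,0],"grip":0},{"translation":[0,0.05,0],"dr":[0,0,0],"grip":0},{"translation":[0,0.02,0],"dr":[0,0,0],"grip":0},{"translation":[0,0,0],"dr":[0,0,0],"grip":0},{"translation":[0,0,0],"dr":[0,0,0],"grip":0},{"translation":[0,0,0],"dr":[0,0,0],"grip":0},{"translation":[0,0,0],"dr":[0,0,0],"grip":0},{"translation":[0,0,0],"dr":[0,0,0],"grip":0}]'
python3 - <<'E'
from rig import bot
import cv2
a=bot.grab_frame("side");b=bot.grab_frame("top")
cv2.imwrite("pics/s11.png",a[:,:,::-1]);cv2.imwrite("pics/t11.png",b[:,:,::-1])
cv2.imwrite("pics/c11.png",cv2.resize(cv2.hconcat([a[80:480,180:580,::-1],b[80:480,120:520,::-1]]),None,fx=1,fy=1))
E
```

```text
time_s: 14.18
tool_pos: [0.3891, 0.0518, 0.4482]
eef_rot: [-3.141, -0.0, -1.726]
wrist_force: [-0.0, 0.2, 0.6]
opening: 0.0005
```

View pics/c11.png

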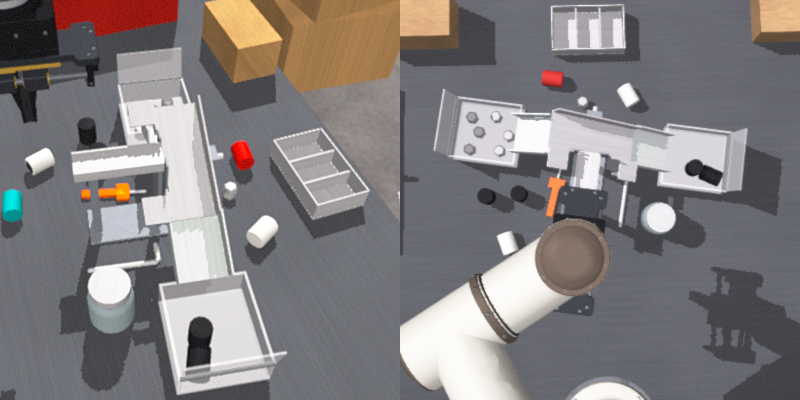

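Both covers rest in the right bin, at top crop (695,168) and (711,174), and the gate looks tipped right. I do a numeric check that nothing else moved, then hand in.

```bash
python3 - <<'E'
import cv2,numpy as np
g=lambda f:cv2.GaussianBlur(cv2.imread(f),(5,5),0).astype(int)
a,b=g('pics/side4.png'),g('pics/s11.png')
for n,(x0,y0,x1,y1) in dict(gate=(320,205,405,270),tabL=(308,180,332,206),tabR=(320,275,345,305),jar=(262,340,320,412),tool=(258,260,330,284),key=(262,325,345,355),nut=(400,258,420,282),spares=(255,195,280,222)).items():
    print(n,np.abs(a-b)[y0:y1,x0:x1].max(2).mean().round(1),(np.abs(a-b)[y0:y1,x0:x1].max(2)>40).sum())
E
```

```text
gate 9.1 119
tabL 6.6 0
tabR 6.4 0
jar 5.3 0
tool 5.8 0
key 5.4 0
nut 5.8 0
spares 26.1 192
```

```bash
python3 - <<'E'
import cv2,numpy as np
from rig import bot
g=lambda f:cv2.GaussianBlur(cv2.imread(f),(5,5),0).astype(int)
for f,h,r in(('side0','s11',(255,195,280,222)),('top0','t11',(195,260,252,290))):
    x0,y0,x1,y1=r;d=np.abs(g(f'pics/{f}.png')-g(f'pics/{h}.png'))[y0:y1,x0:x1].max(2);print(d.mean(),(d>40).sum())
d=np.abs(g('pics/side4.png')-g('pics/s11.png')).max(2);m=np.zeros_like(d);m[205:270,320:405]=1
ys,xs=np.where((d>40)&(m>0));print(xs.min(),xs.max(),ys.min(),ys.max())
bot.hand_in()
E
```

```text
1.7674074074074073 0
14.794736842105262 0
320 325 220 245
the job is handed in; nothing more can be done
```

The gate is tipped fully to the right and left there. Both black covers rolled down the right chute into the right-hand bin, and the job is handed in.

- **Gate:** I pressed the raised right tab with the closed fingertips until the tip stopped at z ≈ 0.1375 m and the force jumped to about 17 N. The tab corners measured afterwards matched +0.45 rad within about 1–4 mm. The gate started at about -0.3 rad, short of its full left stop.
- **Covers:** I pushed from behind with the outside of the closed fingers and let the front cover roll down before pushing the rear one. Neither cover was lifted.
- **Last checks:** The final pictures show both covers at rest in the right bin and the hand clear of everything, at about 14 s.
    - **Unchanged:** Both tabs match the pictures taken after tipping. The jar, tread tool, hex key, loose nut and spare covers show no movement.
    - **Disagreements:** The spares differed in one comparison, most likely because the hand was in that earlier picture; against the start pictures they match. The gate area also differed in a small patch at its channel side (x 320–325), where the covers used to lie. I took that for the emptied channel or a shadow and did not look further.

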